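# Set the stock tags of the sample jar bins

### The job

Each bin on the board has a hinged tag in front of it, green on one side and red on the other, and a bin is full when it holds two jars. With the fingertips, push over the tags that are wrong, so that exactly the full bins show their green face on top, as seen from above, and the bin that is not full shows red, every tag lying right over against its stop. Leave the tag that is already right as it is, and do not shift or lift the jars or the things standing around.

Things in the scene. Friction and masses are not known exactly. Their poses are not given: they have to be found in the camera images.
- bin_a_floor (a point): middle of the inner floor of one blue open bin (outside 58 deep x 108 wide x 34 mm high, walls 4 mm), a fixed part of the board. Site x axis: depth, away from the robot; y: along the row of bins, to the left; z up. The bin has room for just two jars side by side along y: it is full with two jars, not full with one. Its tag stands 75 mm in front of this point
- tag_a (a joint): hinge of the tag in front of bin_a (the same letter: this tag belongs to that bin). Rad, limits -0.65 to +0.65, 0 = tag upright. Positive: the tag leans to the right (-y) and its green face lies uppermost; negative: it leans to the left (+y) and its red face lies uppermost. No spring: past the upright it falls by its own weight to the stop on the other side and rests there
- hinge_a (a point): middle of the hinge axis of tag_a, fixed, 58 mm above the worktop. Site x: the hinge axis; y: left along the row; z up. Fixed round it: two stop rods (11 mm to either side, up to 9 mm above the axis) and hinge posts (30 mm before and behind, up to 12 mm above it). Hinges stand 120 mm apart in the row; two tags leaning towards each other leave 50 mm between their free edges
- edge_a (a point): middle of the rounded white free edge of tag_a, a plate 46 mm wide (along its hinge), 4 mm thick, about 30 g, reaching 57 mm from the hinge axis. At rest the free edge stands 34 mm to the side of the axis and 45 mm above it. A fingertip put down beside the free edge, on the side to which the tag leans, and moved across past the hinge brings it over
- bin_b_floor (a point): middle of the inner floor of one blue open bin (outside 58 deep x 108 wide x 34 mm high, walls 4 mm), a fixed part of the board. Site x axis: depth, away from the robot; y: along the row of bins, to the left; z up. The bin has room for just two jars side by side along y: it is full with two jars, not full with one. Its tag stands 75 mm in front of this point
- tag_b (a joint): hinge of the tag in front of bin_b (the same letter: this tag belongs to that bin). Rad, limits -0.65 to +0.65, 0 = tag upright. Positive: the tag leans to the right (-y) and its green face lies uppermost; negative: it leans to the left (+y) and its red face lies uppermost. No spring: past the upright it falls by its own weight to the stop on the other side and rests there
- hinge_b (a point): middle of the hinge axis of tag_b, fixed, 58 mm above the worktop. Site x: the hinge axis; y: left along the row; z up. Fixed round it: two stop rods (11 mm to either side, up to 9 mm above the axis) and hinge posts (30 mm before and behind, up to 12 mm above it). Hinges stand 120 mm apart in the row; two tags leaning towards each other leave 50 mm between their free edges
- edge_b (a point): middle of the rounded white free edge of tag_b, a plate 46 mm wide (along its hinge), 4 mm thick, about 30 g, reaching 57 mm from the hinge axis. At rest the free edge stands 34 mm to the side of the axis and 45 mm above it. A fingertip put down beside the free edge, on the side to which the tag leans, and moved across past the hinge brings it over
- bin_c_floor (a point): middle of the inner floor of one blue open bin (outside 58 deep x 108 wide x 34 mm high, walls 4 mm), a fixed part of the board. Site x axis: depth, away from the robot; y: along the row of bins, to the left; z up. The bin has room for just two jars side by side along y: it is full with two jars, not full with one. Its tag stands 75 mm in front of this point
- tag_c (a joint): hinge of the tag in front of bin_c (the same letter: this tag belongs to that bin). Rad, limits -0.65 to +0.65, 0 = tag upright. Positive: the tag leans to the right (-y) and its green face lies uppermost; negative: it leans to the left (+y) and its red face lies uppermost. No spring: past the upright it falls by its own weight to the stop on the other side and rests there
- hinge_c (a point): middle of the hinge axis of tag_c, fixed, 58 mm above the worktop. Site x: the hinge axis; y: left along the row; z up. Fixed round it: two stop rods (11 mm to either side, up to 9 mm above the axis) and hinge posts (30 mm before and behind, up to 12 mm above it). Hinges stand 120 mm apart in the row; two tags leaning towards each other leave 50 mm between their free edges
- edge_c (a point): middle of the rounded white free edge of tag_c, a plate 46 mm wide (along its hinge), 4 mm thick, about 30 g, reaching 57 mm from the hinge axis. At rest the free edge stands 34 mm to the side of the axis and 45 mm above it. A fingertip put down beside the free edge, on the side to which the tag leans, and moved across past the hinge brings it over
- jar_1_mid (a point): centre, half-way up, of a loose white sample jar with white screw cap and grey label band, 44 mm in diameter, 60 mm high, 0.1 kg, standing in one of the bins with its top 72 mm above the worktop. Leave it alone
- jar_2_mid (a point): centre, half-way up, of a loose white sample jar with white screw cap and grey label band, 44 mm in diameter, 60 mm high, 0.1 kg, standing in one of the bins with its top 72 mm above the worktop. Leave it alone
- jar_3_mid (a point): centre, half-way up, of a loose white sample jar with white screw cap and grey label band, 44 mm in diameter, 60 mm high, 0.1 kg, standing in one of the bins with its top 72 mm above the worktop. Leave it alone
- jar_4_mid (a point): centre, half-way up, of a loose white sample jar with white screw cap and grey label band, 44 mm in diameter, 60 mm high, 0.1 kg, standing in one of the bins with its top 72 mm above the worktop. Leave it alone
- jar_5_mid (a point): centre, half-way up, of a loose white sample jar with white screw cap and grey label band, 44 mm in diameter, 60 mm high, 0.1 kg, standing in one of the bins with its top 72 mm above the worktop. Leave it alone
- roll_mid (a point): centre of a loose roll of tan adhesive tape lying flat to the left of the board, 96 mm across, 25 mm high. Bystander
- marker_mid (a point): centre of a loose black-capped white marker pen lying in front of the board, 136 mm long, 17 mm thick. Bystander
- bottle_mid (a point): centre, half-way up, of a loose brown reagent bottle with black cap behind the board, 62 mm in diameter, 114 mm high. Bystander
- board: fixed wooden base board 170 x 380 mm, 8 mm thick (edge strips 6 mm wide, up to 13 mm high), that carries the three bins in a row and their tags. Origin: centre of its underside; x away from the robot, y to the left along the row, z up. Tags stand 40 mm in front of its centre line, bins 35 mm behind it
Not all that is in view belongs to the job. Leave any orange or yellow look-alike of the part that bears jar_2_mid alone.

How it is judged:
By the outcome, as a careful person would: the job done as asked, in the order asked, and still so for the second after the job is handed in, with the robot touching nothing.
It also fails if it takes over 32 s, if anything falls off the work surface, if the arm or the gripper's body presses on something with over 40 N, if the wrist force passes 120 N, or if a joint passes its speed limit or range.

### The arm

A 7-joint arm with a two-finger parallel gripper is mounted at the origin on a cart in front of the work surface, level with it; the furniture and walls round the work are solid. World frame = base frame: x ahead of the robot, y to its left, z up, the work surface at z = 0. Lengths are in mm, angles in rad, forces in N, time in s.
With the tool pointing down it reaches from about 400 to 850 mm from the base axis. Payload 4.5 kg.
Tool frame: the origin (TCP) lies midway between the tips of the shut fingers; the grasp point (between the pads) lies 19 mm behind it (bot.hold_point_z is the y of the grasp point in the tool frame, in mm); y points along the fingers, z is the direction in which the jaws open and shut, and the axes are right-handed (so a half turn about y gives the same grasp; the last joint's range is limited). The gripper opens to 85 mm and grips with 20 to 120 N. Pads are 22 mm wide; open, the fingers measure 114 mm over their backs; the gripper's body (76 mm by 85 mm) begins 54 mm behind the grasp point. The pads swing forward as they close: fully open they stand 13 mm farther back than shut.
Start: joints at [-1.297, 0.689, -0.195, 1.565, 0.157, 0.902, -0.215], TCP at [148.421, 607.148, 196.817] pointing down, gripper open.
Joint ranges: [-3.01, 3.01], [-0.46, 2.08], [-1.47, 1.51], [0.13, 2.56], [-1, 4.14], [0.04, 2.09], [-2.66, 2.66]. Speed limits (rad/s): [2.57, 2.57, 3.14, 3.14, 3.14, 3.14, 3.14].

### API

Orientations are given as a unit quaternion [x, y, z, w].
In Python, from plant import telemetry, imaging, ticket, bot gives the robot as it stands.
- The arm moves only by the tool play_rows, never from a script. Its argument "plan" is a list of rows, each an object with "xyz": the shift along the world's x, y, z scaled (see below), a list of three; "turn": the turn, a rotation vector about the world's x, y, z scaled (see below), a list of three; "hand": the closure, from -1 (fully open) to 1 (shut), so that 0 is half open. A call has 1 to 8 rows; each row is the pose to reach, as a shift and turn from the pose commanded when the call began; what a row does not reach only later rows make up. The controller multiplies each number of a shift by 500 mm and each number of a turn by 60 degrees. A row lasts 1/10 s, in which the tool goes at most 50 mm and 8.59 degrees, less where a joint would pass 70% of its speed; a pose out of reach is approached as far as the arm can. A call with a number of a shift or a turn outside -1 to 1 is refused whole. A call with a gripper value outside its range is refused whole. The fingers move at their own pace and stop on an object; the grip force is fixed at half the most. Time passes only in rows, so rows that repeat a pose let the fingers close. It gives the time, the measured TCP pose, the force and the opening at its end, in the units of the state.
- telemetry.read_state(): the state, without advancing time (a new reading comes with each control period).
- imaging.capture(name): name is "side" or "top"; returns the picture (420x560x3 uint8, red, green, blue); there is no depth.
- imaging.camera_params(name): a dict with "K" (3x3 intrinsics, pixels), "dist" ([k1, k2, p1, p2, k3] as OpenCV has them; the pictures are not rectified), "extrinsics" (4x4, takes a point from camera to world coordinates). Camera axes: x right, y up, looking along -z (the intrinsics and any distortion apply to the point x, -y, -z); pixel columns grow to the right and rows downward; lengths in mm; the calibration is good to about 2 mm. A picture is of the moment at which its call begins. camera_params takes no time and is no camera call.
- ticket.sign_off(): hands the job in, once; it reports no verdict.
The state is a dict: "t": time; "joint_pos": joint angles; "joint_velocities": joint speeds; "effort": joint torques, N m; "tcp_pos": TCP position; "ee_rot": TCP orientation; "force": force on the tool from outside, world axes, zero at the start; "ft_torque": the same for the moment, N m; "finger_gap": finger opening in mm.
Only numpy, scipy, OpenCV 4.12 (cv2) and the standard library are available. Lean on these libraries where they do the work, as an engineer would, in place of code of your own. Each camera call takes 0.05 s, during which the arm holds its last target.

## Working session

There is one attempt and no reset: what is moved stays moved. The work goes in short steps, Python scripts to look and compute and a tool call to move; the robot and the scene stay as the last step left them, time stands still between calls to the robot, and variables do not carry over. Pictures are saved under pics/ and viewed, and the job is handed in when it is done.

Besides the shell and the picture viewer there is one more tool, called after ">>>" as a command line: name --argument value ..., lists and objects as JSON in quotes. play_rows: Moves the arm, as the interface text tells. Shifts and turns lie within -1 to 1; 1 stands for 500 mm of shift or 60 degrees of turn. Its arguments: {"type":"object","properties":{"plan":{"type":"array","items":{"type":"object","properties":{"xyz":{"type":"array","items":{"type":"number"}},"turn":{"type":"array","items":{"type":"number"}},"hand":{"type":"number"}}}}},"required":["plan"]}

```bash
mkdir -p pics
python3 - <<'E'
from plant import telemetry, imaging, ticket, bot
import cv2,numpy as np
for n in("side","top"):
    im=imaging.capture(n); cv2.imwrite(f"pics/{n}0.png",im[:,:,::-1])
    p=imaging.camera_params(n); print(n,np.round(p["K"],1).tolist(),p["dist"],np.round(p["extrinsics"],3).tolist())
print(telemetry.read_state())
E
```

```text
side [[425.8, 0.0, 278.6], [0.0, 425.8, 209.6], [0.0, 0.0, 1.0]] [-0.05555517  0.          0.          0.          0.        ] [[0.997, -0.061, 0.054, 606.523], [0.079, 0.537, -0.84, -530.778], [0.022, 0.842, 0.54, 626.393], [0.0, 0.0, 0.0, 1.0]]
top [[437.3, 0.0, 278.6], [0.0, 437.3, 210.9], [0.0, 0.0, 1.0]] [0.01977865 0.         0.         0.         0.        ] [[0.011, 0.998, -0.057, 510.63], [-1.0, 0.011, -0.008, 284.609], [-0.007, 0.057, 0.998, 955.588], [0.0, 0.0, 0.0, 1.0]]
{'t': 0.1, 'joint_pos': array([-1.29718516,  0.68993117, -0.1945111 ,  1.56624512,  0.15729519,
        0.90251167, -0.21513484]), 'joint_velocities': array([-0.00080186, -0.00262689,  0.00150958, -0.00244461, -0.0005426 ,
        0.00173112, -0.00228175]), 'effort': array([-4.25668622e-03, -5.40596259e+01, -1.27152074e+00, -1.58983308e+01,
        9.45459382e-03,  4.48212493e-03,  4.71819260e-05]), 'tcp_pos': array([148.34705206, 606.46893214, 196.04333508]), 'ee_rot': array([ 0.70263308, -0.08459968,  0.08454373, -0.70142855]), 'force': array([0.58909524, 0.22453823, 0.50710494]), 'ft_torque': array([ 0.01478109, -0.00362629,  0.02504674]), 'finger_gap': 85.36164058759502}
```

View pics/side0.png

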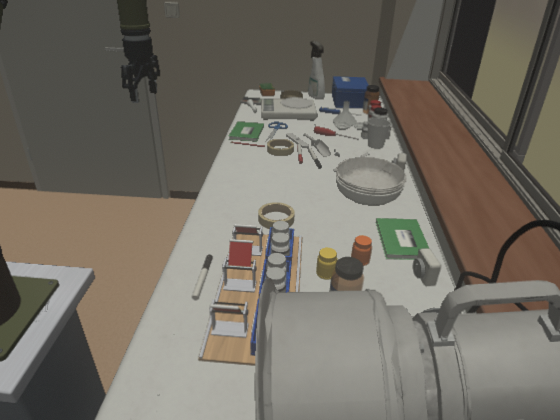

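View pics/top0.png

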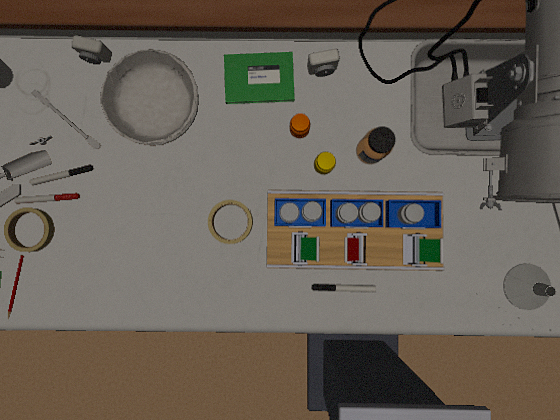

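Run:
```python
import cv2,numpy as np
t=cv2.imread("pics/top0.png");cv2.imwrite("pics/c1.png",cv2.resize(t[180:280,260:450],None,fx=4,fy=4,interpolation=cv2.INTER_CUBIC))
t=cv2.imread("pics/side0.png");cv2.imwrite("pics/c2.png",cv2.resize(t[200:360,190:330],None,fx=3.7,fy=3.7,interpolation=cv2.INTER_CUBIC))
```

```text
(no output)
```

View pics/c1.png

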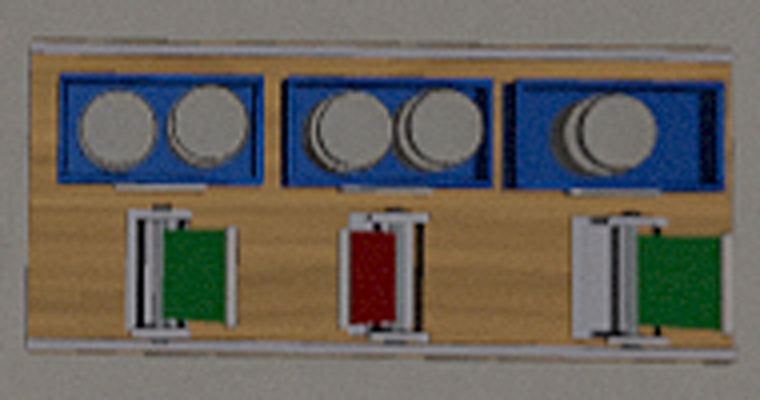

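View pics/c2.png

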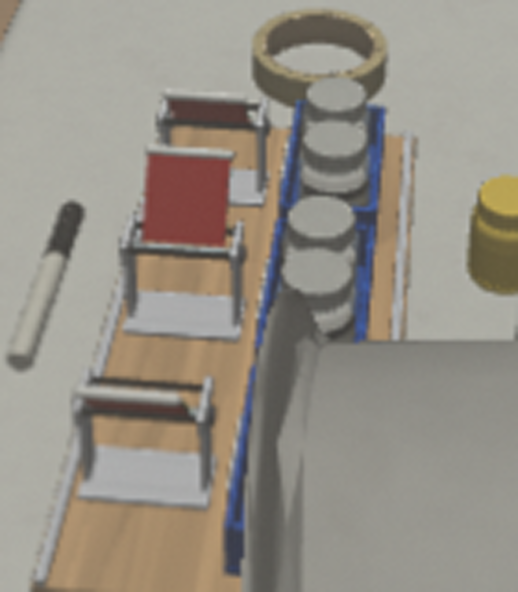

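```bash
cat > h.py <<'E'
import numpy as np,cv2
from plant import imaging
from scipy.optimize import least_squares
def ray(n,uv,z):
    p=imaging.camera_params(n);K=np.array(p["K"]);E=np.array(p["extrinsics"])
    q=cv2.undistortPoints(np.array(uv,float).reshape(-1,1,2),K,np.array(p["dist"])).reshape(-1,2)
    d=np.c_[q[:,0],-q[:,1],-np.ones(len(q))]@E[:3,:3].T
    o=E[:3,3]; s=(z-o[2])/d[:,2]
    return o+s[:,None]*d
def proj(n,P):
    p=imaging.camera_params(n);K=np.array(p["K"]);E=np.array(p["extrinsics"])
    c=(np.array(P,float)-E[:3,3])@E[:3,:3]
    c=c*[1,-1,-1]
    return cv2.projectPoints(c.reshape(-1,1,3),np.zeros(3),np.zeros(3),K,np.array(p["dist"]))[0].reshape(-1,2)
E
python3 - <<'E'
from h import *
T=lambda u,v:(260+u/4-.4,180+v/4-.4); S=lambda u,v:(190+u/3.7-.4,200+v/3.7-.4)
# local board coords
top=[((85,190,10),T(30,42)),((85,-190,10),T(733,55)),((-85,-190,10),T(733,358)),((-85,190,10),T(27,348)),
((-40,120-36,103),T(232,276)),((-40,36,103),T(344,278)),((-40,-120-36,103),T(728,283))]
side=[((-40,36,103),S(190,153)),((-40,-156,103),S(140,397)),((-40,84,103),S(211,98))]
def W(q,L):
    c,s=np.cos(q[2]),np.sin(q[2]);L=np.array(L,float)
    return np.c_[q[0]+c*L[:,0]-s*L[:,1],q[1]+s*L[:,0]+c*L[:,1],L[:,2]]
def f(q): 
    return np.r_[(proj("top",W(q,[a for a,_ in top]))-[b for _,b in top]).ravel(),(proj("side",W(q,[a for a,_ in side]))-[b for _,b in side]).ravel()]
r=least_squares(f,[500,150,0],loss='soft_l1');print(r.x,np.degrees(r.x[2]));print(np.round(f(r.x).reshape(-1,2),1).tolist())
for n,y in("A",120),("B",0),("C",-120): print(n,W(r.x,[(-40,y,58)])) 
print("edgeB",W(r.x,[(-40,34,103)]),"edgeC",W(r.x,[(-40,-154,103)]))
print("marker",ray("top",[(312,287),(376,289)],10),"roll",ray("top",[(230,221)],12))
E
```

```text
[5.27383032e+02 1.28303921e+02 1.34323771e-05] 0.0007696185182259886
[[-0.3, -1.3], [-0.1, -2.7], [0.7, 0.8], [-0.6, 1.0], [1.3, -0.2], [-1.9, -0.4], [1.7, -0.4], [0.7, -2.0], [-3.0, 0.0], [-1.6, -0.4]]
A [[487.38141969 248.30338365  58.        ]]
B [[487.38303158 128.30338366  58.        ]]
C [[487.38464346   8.30338367  58.        ]]
edgeB [[487.38257488 162.30338365 103.        ]] edgeC [[487.38510016 -25.69661633 103.        ]]
marker [[402.22334982 218.75235426  10.        ]
 [399.81402224  82.10138901  10.        ]] roll [[541.55231872 396.84238221  12.        ]]
```

Run:
```python
from scipy.spatial.transform import Rotation as R
import numpy as np
q=[0.70263308,-0.08459968,0.08454373,-0.70142855]
r=R.from_quat(q);print(np.round(r.as_matrix(),3))
for ang in (0,90,180,270):
    a=np.radians(ang);z=np.array([np.cos(a),np.sin(a),0]);y=np.array([0,0,-1.]);x=np.cross(y,z)
    print(ang,np.degrees((R.from_matrix(np.c_[x,y,z])*r.inv()).as_rotvec()))
```

```text
[[ 0.971 -0.     0.237]
 [-0.237 -0.002  0.971]
 [ 0.    -1.    -0.002]]
0 [ 7.09298898e-02 -7.78402092e-02 -7.62616563e+01]
90 [ 9.78354371e-02 -4.54442206e-03  1.37383207e+01]
180 [8.31169770e-02 7.57382088e-02 1.03738296e+02]
270 [-6.62530577e-03 -1.42634130e-01 -1.66261620e+02]
```

>>> play_rows --plan '[{"xyz": [0.05,-0.062,0.01],"turn": [0,0,-0.12],"hand": 1},{"xyz": [0.1,-0.124,0.02],"turn": [0,0,-0.24],"hand": 1},{"xyz": [0.15,-0.186,0.03],"turn": [0,0,-0.36],"hand": 1},{"xyz": [0.2,-0.248,0.04],"turn": [0,0,-0.48],"hand": 1},{"xyz": [0.25,-0.31,0.05],"turn": [0,0,-0.6],"hand": 1},{"xyz": [0.3,-0.372,0.06],"turn": [0,0,-0.72],"hand": 1},{"xyz": [0.35,-0.434,0.06],"turn": [0,0,-0.84],"hand": 1},{"xyz": [0.4,-0.496,0.06],"turn": [0,0,-0.96],"hand": 1}]'

```text
t: 0.9
tcp_pos: [349.1, 357.7, 226.8]
ee_rot: [-0.573, 0.414, -0.414, 0.573]
force: [0.5, 0.5, -0.1]
finger_gap: 0.1
```

>>> play_rows --plan '[{"xyz": [0.05,-0.062,0],"turn": [0,0,-0.1],"hand": 1},{"xyz": [0.1,-0.124,0],"turn": [0,0,-0.2],"hand": 1},{"xyz": [0.15,-0.186,0],"turn": [0,0,-0.311],"hand": 1},{"xyz": [0.2,-0.248,0],"turn": [0,0,-0.311],"hand": 1},{"xyz": [0.25,-0.31,0],"turn": [0,0,-0.311],"hand": 1},{"xyz": [0.277,-0.342,0],"turn": [0,0,-0.311],"hand": 1},{"xyz": [0.277,-0.342,0],"turn": [0,0,-0.311],"hand": 1},{"xyz": [0.277,-0.342,0],"turn": [0,0,-0.311],"hand": 1}]'

```text
t: 1.7
tcp_pos: [486.4, 188.3, 226.5]
ee_rot: [-0.5, 0.5, -0.5, 0.5]
force: [0.5, 0.1, -0.2]
finger_gap: -0.1
```

Run:
```python
from h import *
from plant import telemetry
s=telemetry.read_state();print(s["tcp_pos"],s["ee_rot"],s["joint_pos"])
for n in("side","top"):
    im=imaging.capture(n)[:,:,::-1]; im=np.ascontiguousarray(im)
    c=im[130:370,150:470] if n=="side" else im[130:330,230:500]
    cv2.imwrite(f"pics/{n}1.png",cv2.resize(c,None,fx=2.4,fy=2.4,interpolation=cv2.INTER_CUBIC))
```

```text
[486.43686933 188.25914999 226.47655811] [-0.5000772   0.50045975 -0.4998245   0.49963817] [-0.55080914  0.51675115  0.14737368  1.84848179 -0.10373824  0.78462513
 -0.34941293]
```

View pics/side1.png

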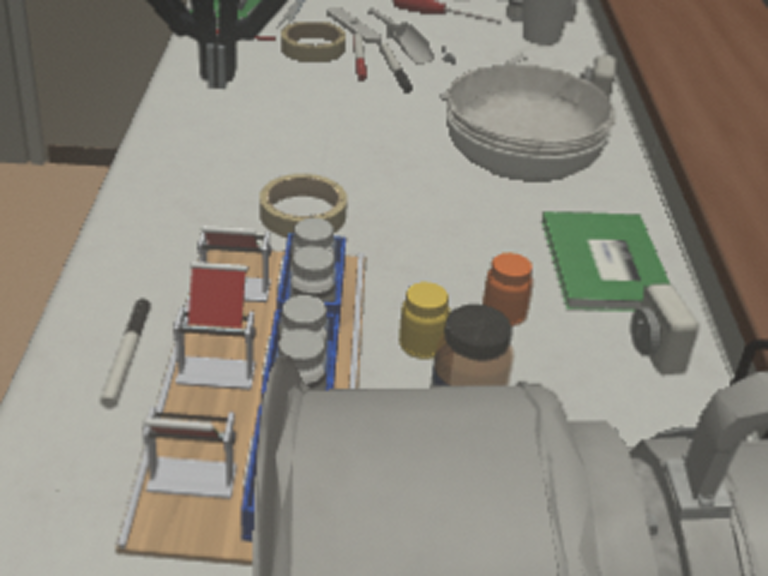

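View pics/top1.png

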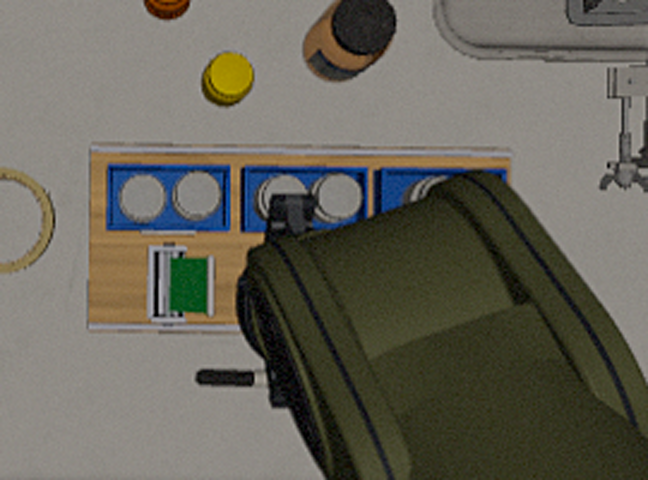

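>>> play_rows --plan '[{"xyz": [0,0,-0.07],"turn": [0,0,0],"hand": 1},{"xyz": [0,0,-0.14],"turn": [0,0,0],"hand": 1},{"xyz": [0,0,-0.19],"turn": [0,0,0],"hand": 1},{"xyz": [0,0,-0.21],"turn": [0,0,0],"hand": 1},{"xyz": [0,0,-0.21],"turn": [0,0,0],"hand": 1}]'

```text
t: 2.3
tcp_pos: [485.6, 188.9, 120.9]
ee_rot: [0.501, -0.5, 0.499, -0.5]
force: [-0.2, -0.1, 0.2]
finger_gap: 0.1
```

Run:
```python
from h import *
from plant import telemetry
s=telemetry.read_state();print(s["tcp_pos"])
print((proj("side",[s["tcp_pos"]])-[170,180])*4)
im=imaging.capture("side")[:,:,::-1]
cv2.imwrite(f"pics/side2.png",cv2.resize(im[180:330,170:330],None,fx=4,fy=4,interpolation=cv2.INTER_CUBIC))
```

```text
[485.57128547 188.92653421 120.89184911]
[[289.60410562 179.65771288]]
```

View pics/side2.png

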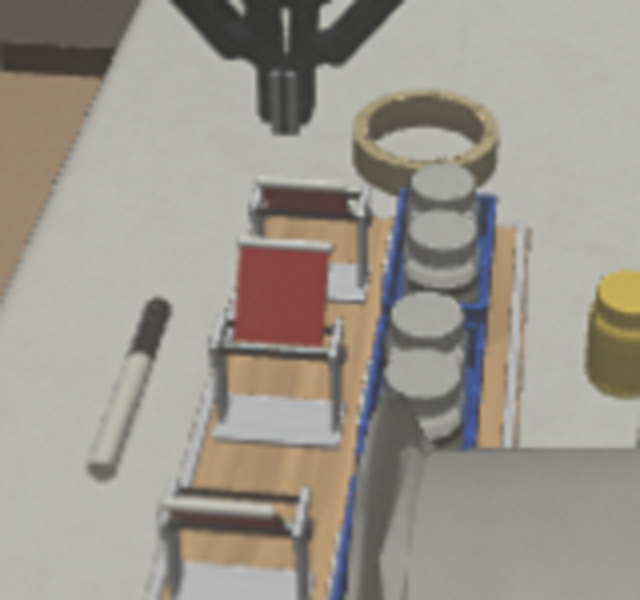

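Run:
```python
from h import *
print(proj("side",[[486.4,188.3,226.5]]),"obs 240.4,165.4")
for z in (226,280,330,360): print(ray("top",[(349.8,255.5)],z))
b=np.array([485.6,188.9,120.9])
print("obs",(170+287/4,180+133/4),proj("side",[b,b+[0,30,0],b+[0,0,30],b+[0,20,0],b+[0,0,20]]))
im=imaging.capture("top")[:,:,::-1]
cv2.imwrite(f"pics/top2.png",cv2.resize(im[180:300,260:450],None,fx=4,fy=4,interpolation=cv2.INTER_CUBIC))
im=imaging.capture("side")[:,:,::-1]
cv2.imwrite(f"pics/side3.png",cv2.resize(im[130:280,170:330],None,fx=4,fy=4,interpolation=cv2.INTER_CUBIC))
```

```text
[[241.50161067 180.41423895]] obs 240.4,165.4
[[479.56380215 171.52525692 226.        ]]
[[481.8631252  179.89511309 280.        ]]
[[483.99212802 187.64497991 330.        ]]
[[485.26952972 192.29490001 360.        ]]
obs (241.75, 213.25) [[242.41272298 224.91932031]
 [244.51779836 216.95899685]
 [242.06384808 212.82223579]
 [243.82899039 219.5631617 ]
 [242.18121599 216.9046705 ]]
```

View pics/top2.png

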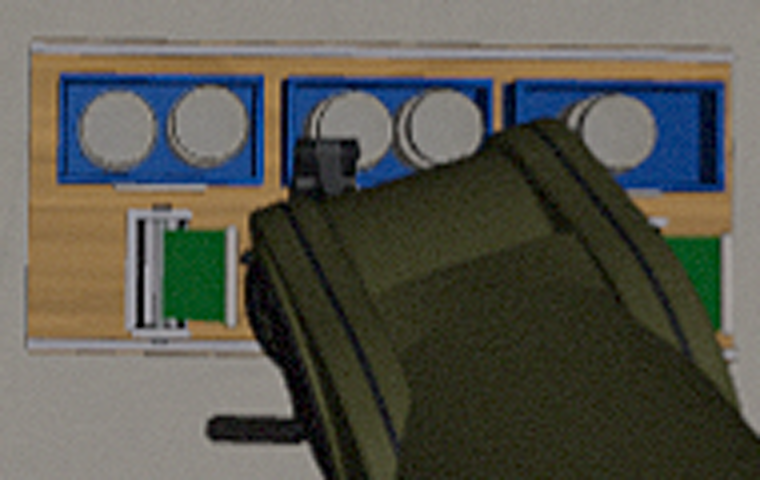

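View pics/side3.png

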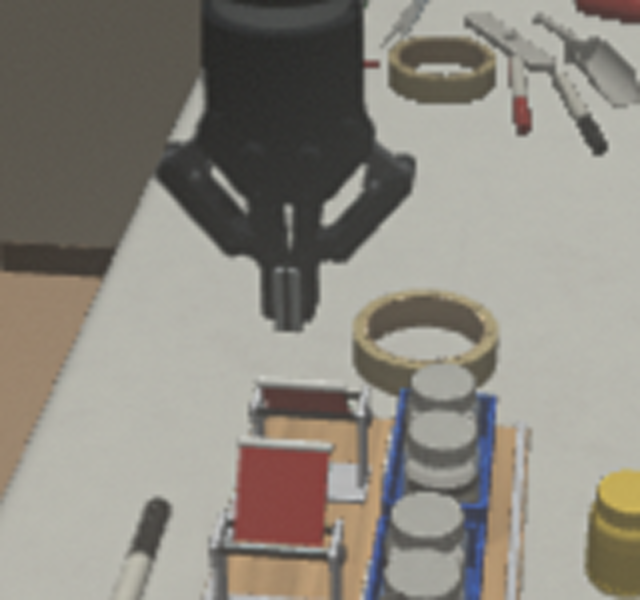

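Run:
```python
from h import *
def tri(a,b):
    f=lambda X:np.r_[(proj("side",[X])-a).ravel(),(proj("top",[X])-b).ravel()]
    r=least_squares(f,[500,150,150]);return r.x,r.fun
# knuckle
print(tri((170+405/4,130+165/4),(260+328/4,180+160/4)))
# cross-check on known: jar tops of bin A: left jar cap & right jar (z should be 72)
print(tri((170+442/4,130+380/4),(260+118/4,180+130/4)),tri((170+442/4,130+427/4),(260+208/4,180+127/4)))
print(tri((170+428/4,130+512/4),(260+353/4,180+130/4)))
# tag B edge mid (z 103)
print(tri((170+286/4,130+443/4),(260+344/4,180+278/4)))
```

```text
(array([540.19777501, 188.1492503 , 249.87624175]), array([-2.05935054,  0.03842188, -0.16482982, -1.73496841]))
(array([559.04692218, 269.63316292,  70.62670445]), array([-0.47014761,  0.01639266, -0.03520001, -0.41479091])) (array([561.74430729, 224.15853785,  70.72224862]), array([-0.8156073 ,  0.02745709, -0.06409257, -0.74854355]))
(array([560.68215614, 150.7652202 ,  70.15205939]), array([-0.56925165,  0.01572952, -0.0499482 , -0.55814835]))
(array([486.66053283, 159.75989445, 101.7374434 ]), array([-0.48273195, -0.01316865, -0.05671914, -0.45396823]))
```

>>> play_rows --plan '[{"xyz": [0,0,-0.04],"turn": [0,0,0],"hand": 1},{"xyz": [0,0,-0.07],"turn": [0,0,0],"hand": 1},{"xyz": [0,0,-0.08],"turn": [0,0,0],"hand": 1},{"xyz": [0,0,-0.08],"turn": [0,0,0],"hand": 1}]'

```text
t: 2.85
tcp_pos: [487.2, 188.3, 82.2]
ee_rot: [-0.5, 0.5, -0.5, 0.5]
force: [-1.2, 0.0, 0.1]
finger_gap: 0.1
```

Run:
```python
from h import *
from plant import telemetry
s=telemetry.read_state();print(s["tcp_pos"],s["force"])
print((proj("side",[s["tcp_pos"],s["tcp_pos"]+[0,0,28]])-[190,170])*6)
im=imaging.capture("side")[:,:,::-1]
cv2.imwrite(f"pics/side4.png",cv2.resize(im[170:270,190:320],None,fx=6,fy=6,interpolation=cv2.INTER_CUBIC))
```

```text
[487.16414222 188.31290349  82.21697669] [-1.17486854  0.02776283  0.08111149]
[[321.2227697  420.5163942 ]
 [319.40870694 355.97788445]]
```

View pics/side4.png

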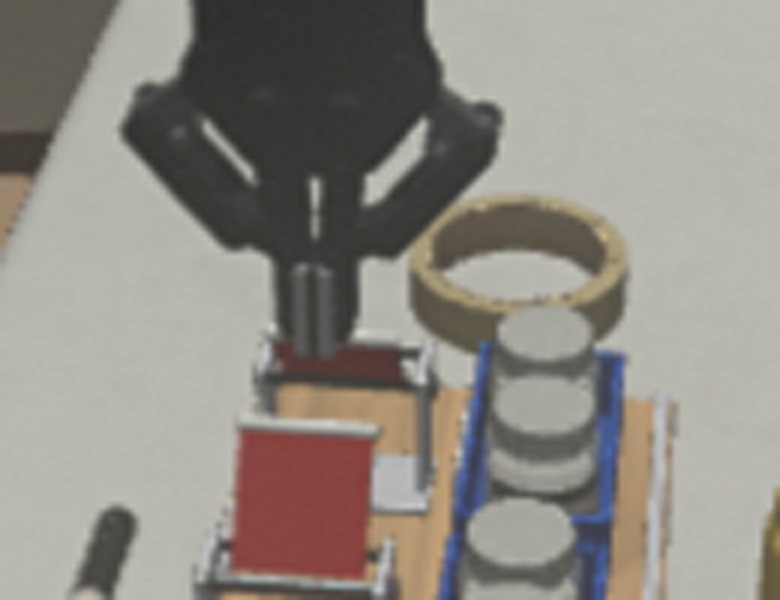

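>>> play_rows --plan '[{"xyz": [0,0,-0.02],"turn": [0,0,0],"hand": 1},{"xyz": [0,0,-0.028],"turn": [0,0,0],"hand": 1},{"xyz": [0,0,-0.028],"turn": [0,0,0],"hand": 1},{"xyz": [0,-0.02,-0.028],"turn": [0,0,0],"hand": 1},{"xyz": [0,-0.04,-0.028],"turn": [0,0,0],"hand": 1},{"xyz": [0,-0.055,-0.028],"turn": [0,0,0],"hand": 1},{"xyz": [0,-0.055,-0.028],"turn": [0,0,0],"hand": 1}]'

```text
t: 3.6
tcp_pos: [487.5, 167.1, 70.7]
ee_rot: [-0.498, 0.501, -0.497, 0.504]
force: [-5.4, 12.7, 21.5]
finger_gap: 0.0
```

Run:
```python
from h import *
im=imaging.capture("side")[:,:,::-1]
cv2.imwrite(f"pics/side5.png",cv2.resize(im[180:280,190:320],None,fx=6,fy=6,interpolation=cv2.INTER_CUBIC))
```

```text
(no output)
```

View pics/side5.png

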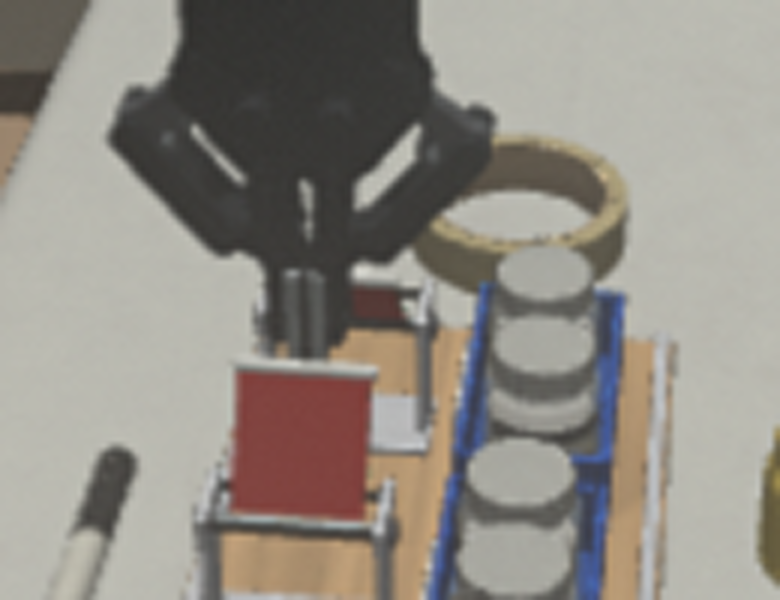

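>>> play_rows --plan '[{"xyz": [0,0.03,0.006],"turn": [0,0,0],"hand": 1},{"xyz": [0,0.055,0.006],"turn": [0,0,0],"hand": 1},{"xyz": [0,0.055,0],"turn": [0,0,0],"hand": 1},{"xyz": [0,0.055,-0.02],"turn": [0,0,0],"hand": 1},{"xyz": [0,0.055,-0.028],"turn": [0,0,0],"hand": 1},{"xyz": [0,0.055,-0.028],"turn": [0,0,0],"hand": 1}]'

```text
t: 4.25
tcp_pos: [486.1, 186.6, 52.5]
ee_rot: [0.501, -0.5, 0.5, -0.499]
force: [0.0, 0.5, 0.1]
finger_gap: -0.3
```

Run:
```python
from h import *
im=imaging.capture("side")[:,:,::-1]
cv2.imwrite(f"pics/side6.png",cv2.resize(im[180:280,190:320],None,fx=6,fy=6,interpolation=cv2.INTER_CUBIC))
```

```text
(no output)
```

View pics/side6.png

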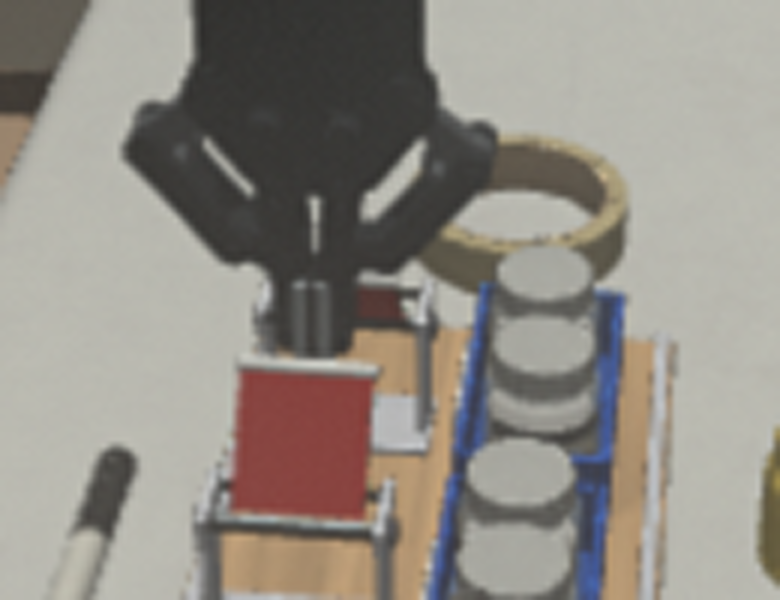

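>>> play_rows --plan '[{"xyz": [0,-0.02,0],"turn": [0,0,0],"hand": 1},{"xyz": [0,-0.04,0],"turn": [0,0,0],"hand": 1},{"xyz": [0,-0.055,0],"turn": [0,0,0],"hand": 1},{"xyz": [0,-0.055,0],"turn": [0,0,0],"hand": 1}]'

```text
t: 4.7
tcp_pos: [487.0, 158.2, 54.0]
ee_rot: [0.5, -0.5, 0.501, -0.499]
force: [0.9, -0.2, 0.1]
finger_gap: -0.2
```

Run:
```python
from h import *
im=imaging.capture("side")[:,:,::-1]
cv2.imwrite(f"pics/side7.png",cv2.resize(im[180:280,190:320],None,fx=6,fy=6,interpolation=cv2.INTER_CUBIC))
```

```text
(no output)
```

View pics/side7.png

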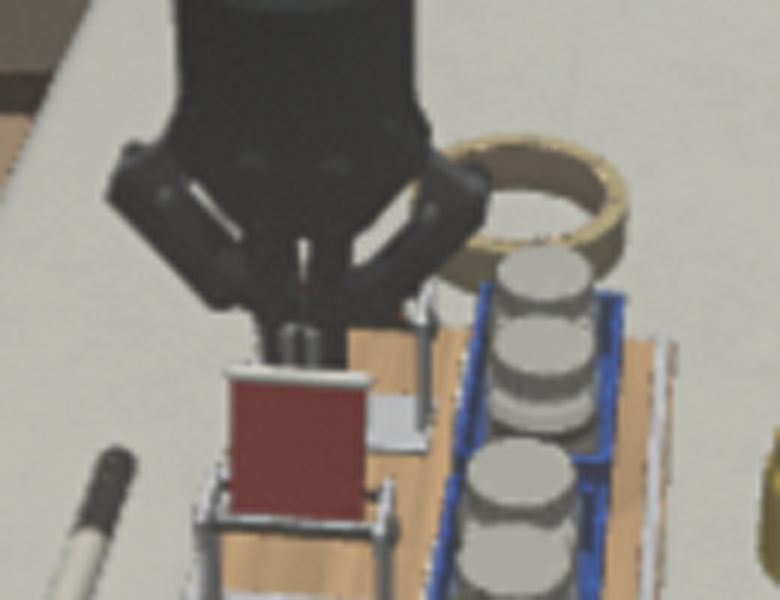

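>>> play_rows --plan '[{"xyz": [0,-0.02,0],"turn": [0,0,0],"hand": 1},{"xyz": [0,-0.04,0],"turn": [0,0,0],"hand": 1},{"xyz": [0,-0.06,0],"turn": [0,0,0],"hand": 1},{"xyz": [0,-0.06,0],"turn": [0,0,0],"hand": 1},{"xyz": [0,-0.06,0],"turn": [0,0,0],"hand": 1}]'

```text
t: 5.25
tcp_pos: [487.0, 130.3, 53.8]
ee_rot: [-0.5, 0.5, -0.5, 0.5]
force: [-0.1, 0.7, -0.3]
finger_gap: -0.2
```

Run:
```python
from h import *
im=imaging.capture("side")[:,:,::-1]
cv2.imwrite(f"pics/side8.png",cv2.resize(im[180:330,180:320],None,fx=4,fy=4,interpolation=cv2.INTER_CUBIC))
```

```text
(no output)
```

View pics/side8.png

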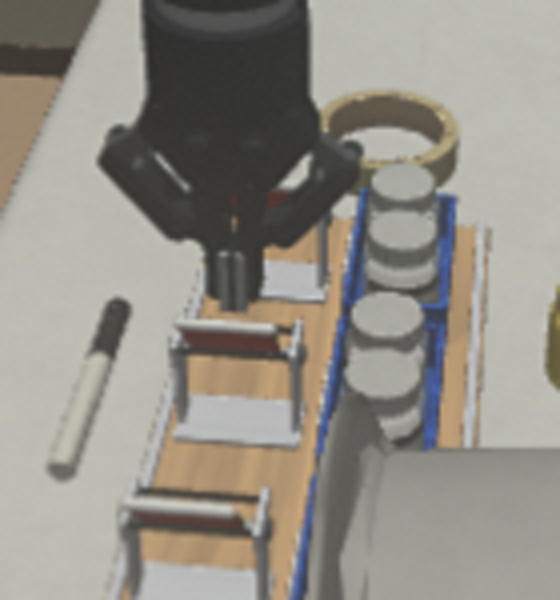

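Run:
```python
from h import *
def tri(a,b):
    f=lambda X:np.r_[(proj("side",[X])-a).ravel(),(proj("top",[X])-b).ravel()]
    r=least_squares(f,[500,0,150]);return r.x.round(),r.fun.round(1)
for a in((262,310),(300,290),(340,290),(380,290)):
  for b in((498,150),(498,185),(504,200)): print(a,b,tri(a,b))
c=cv2.imread("pics/top0.png")[60:310,400:560];cv2.imwrite("pics/c3.png",cv2.resize(c,None,fx=2.3,fy=2.3))
c=cv2.imread("pics/side0.png")[200:420,230:560];cv2.imwrite("pics/c4.png",cv2.resize(c,None,fx=2.3,fy=2.3))
```

```text
(262, 310) (498, 150) (array([601., -99., 184.]), array([29.9, -1.4,  2.8, 36.9]))
(262, 310) (498, 185) (array([577., -99., 179.]), array([12.9, -0.3,  1.5, 15.9]))
(262, 310) (504, 200) (array([ 567., -105.,  184.]), array([ 5.3, -0.1,  0.6,  6.5]))
(300, 290) (498, 150) (array([631., -84., 210.]), array([14.5, -1.2,  1. , 17.5]))
(300, 290) (498, 185) (array([607., -84., 205.]), array([-2.6,  0.1, -0.2, -3.1]))
(300, 290) (504, 200) (array([597., -90., 210.]), array([-10.2,   0.5,  -1. , -12.3]))
(340, 290) (498, 150) (array([665., -83., 210.]), array([-1.7,  0.2, -0.1, -2. ]))
(340, 290) (498, 185) (array([641., -83., 205.]), array([-18.8,   1.7,  -1.1, -22.7]))
(340, 290) (504, 200) (array([630., -89., 209.]), array([-26.2,   2.1,  -1.8, -31.9]))
(380, 290) (498, 150) (array([699., -83., 209.]), array([-17.6,   2.6,  -0.3, -21.5]))
(380, 290) (498, 185) (array([675., -84., 204.]), array([-34.7,   4.3,  -1.2, -42.3]))
(380, 290) (504, 200) (array([664., -90., 209.]), array([-41.9,   4.8,  -1.8, -51.5]))
```

View pics/c3.png

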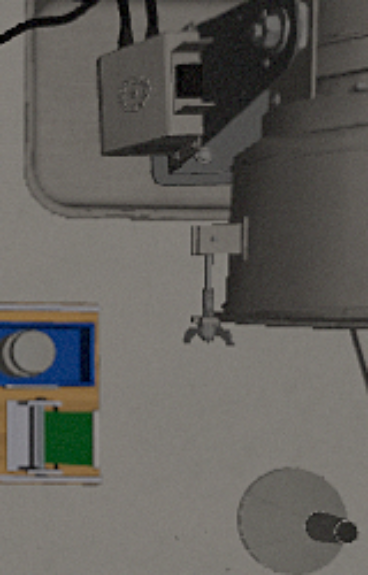

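View pics/c4.png

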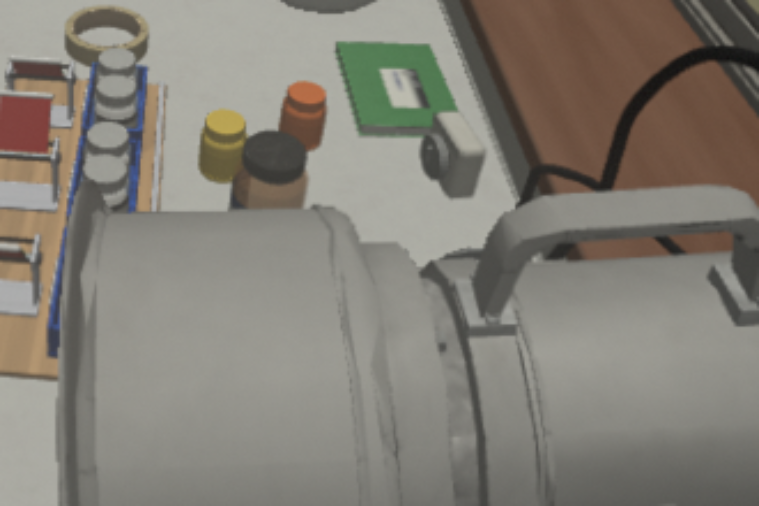

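>>> play_rows --plan '[{"xyz": [0,0.004,0.08],"turn": [0,0,0],"hand": 1},{"xyz": [0,0.004,0.16],"turn": [0,0,0],"hand": 1},{"xyz": [0,0,0.22],"turn": [0,0,0],"hand": 1},{"xyz": [0,-0.06,0.22],"turn": [0,0,0],"hand": 1},{"xyz": [0,-0.12,0.22],"turn": [0,0,0],"hand": 1},{"xyz": [0,-0.18,0.22],"turn": [0,0,0],"hand": 1},{"xyz": [0,-0.24,0.22],"turn": [0,0,0],"hand": 1},{"xyz": [0,-0.24,0.22],"turn": [0,0,0],"hand": 1}]'

```text
t: 6.1
tcp_pos: [486.6, 6.0, 164.0]
ee_rot: [0.499, -0.501, 0.502, -0.498]
force: [-0.1, 0.4, -0.3]
finger_gap: -0.1
```

Run:
```python
from h import *
for n in("side","top"):
    im=imaging.capture(n)[:,:,::-1]
    c=im[120:400,120:460] if n=="side" else im[100:330,240:560]
    cv2.imwrite(f"pics/{n}9.png",cv2.resize(c,None,fx=2,fy=2,interpolation=cv2.INTER_CUBIC))
```

```text
(no output)
```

View pics/side9.png

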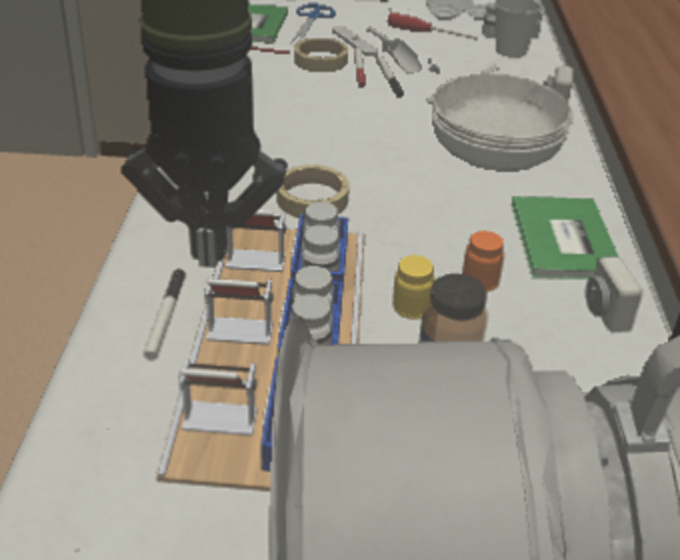

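View pics/top9.png

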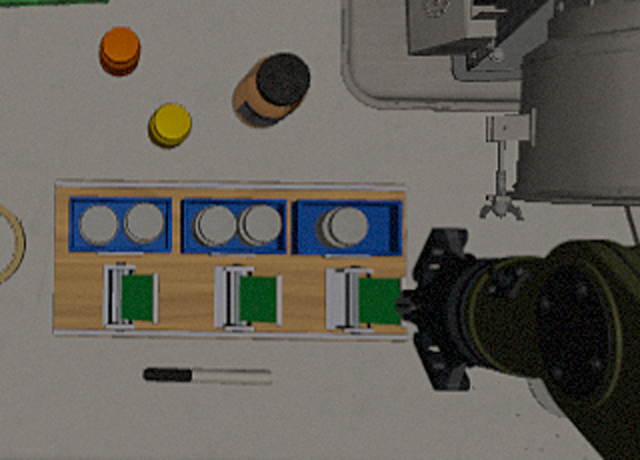

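>>> play_rows --plan '[{"xyz": [0,-0.04,0],"turn": [0,0,0],"hand": 1},{"xyz": [0,-0.08,0],"turn": [0,0,0],"hand": 1},{"xyz": [0,-0.12,0],"turn": [0,0,0],"hand": 1},{"xyz": [0,-0.12,0],"turn": [0,0,0],"hand": 1},{"xyz": [0,-0.12,0],"turn": [0,0,0],"hand": 1}]'

```text
t: 6.7
tcp_pos: [487.2, -47.6, 163.8]
ee_rot: [-0.5, 0.5, -0.499, 0.501]
force: [0.8, 0.5, -1.0]
finger_gap: 0.0
```

Run:
```python
from h import *
from plant import telemetry
s=telemetry.read_state();p=s["tcp_pos"];print(p,s["joint_pos"])
print(ray("top",[(441.5,252.5)],192))
for n in("side","top"):
    im=imaging.capture(n)[:,:,::-1]
    o=np.array([120,120]) if n=="side" else np.array([240,100])
    print(n,(proj(n,[p,p+[0,0,28]])-o)*2)
    c=im[120:400,120:460] if n=="side" else im[100:330,240:560]
    cv2.imwrite(f"pics/{n}10.png",cv2.resize(c,None,fx=2,fy=2,interpolation=cv2.INTER_CUBIC))
```

```text
[487.18394444 -47.59890958 163.76354079] [-0.03103694  0.56719635  0.05487441  2.01027238 -0.05722457  0.56536164
  0.06530195]
[[485.31924647   8.1146828  192.        ]]
side [[200.1868747  336.63333552]
 [198.2066042  309.45610702]]
top [[454.19139274 302.5366989 ]
 [467.95289314 303.68221702]]
```

View pics/side10.png

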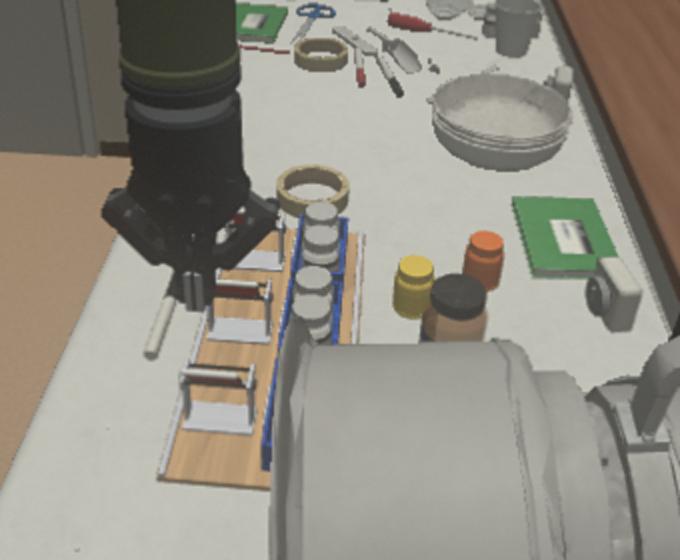

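View pics/top10.png

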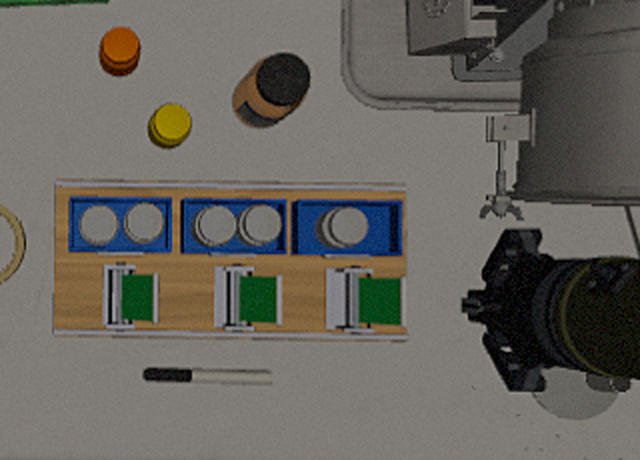

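>>> play_rows --plan '[{"xyz": [0,-0.012,0],"turn": [0,0,0],"hand": 1},{"xyz": [0,-0.012,-0.06],"turn": [0,0,0],"hand": 1},{"xyz": [0,-0.012,-0.12],"turn": [0,0,0],"hand": 1},{"xyz": [0,-0.012,-0.18],"turn": [0,0,0],"hand": 1},{"xyz": [0,-0.012,-0.22],"turn": [0,0,0],"hand": 1},{"xyz": [0,-0.012,-0.22],"turn": [0,0,0],"hand": 1},{"xyz": [0,-0.012,-0.22],"turn": [0,0,0],"hand": 1}]'

```text
t: 7.5
tcp_pos: [487.0, -55.1, 54.0]
ee_rot: [0.5, -0.5, 0.5, -0.5]
force: [0.2, 0.2, -0.4]
finger_gap: 0.1
```

Run:
```python
from h import *
for n in("side","top"):
    im=imaging.capture(n)[:,:,::-1]
    c=im[180:330,170:330] if n=="side" else im[180:300,340:520]
    cv2.imwrite(f"pics/{n}11.png",cv2.resize(c,None,fx=4,fy=4,interpolation=cv2.INTER_CUBIC))
```

```text
(no output)
```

View pics/side11.png

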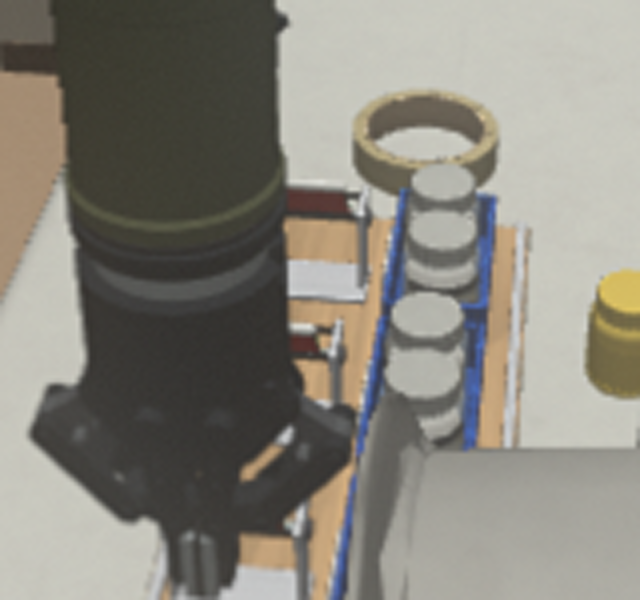

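View pics/top11.png

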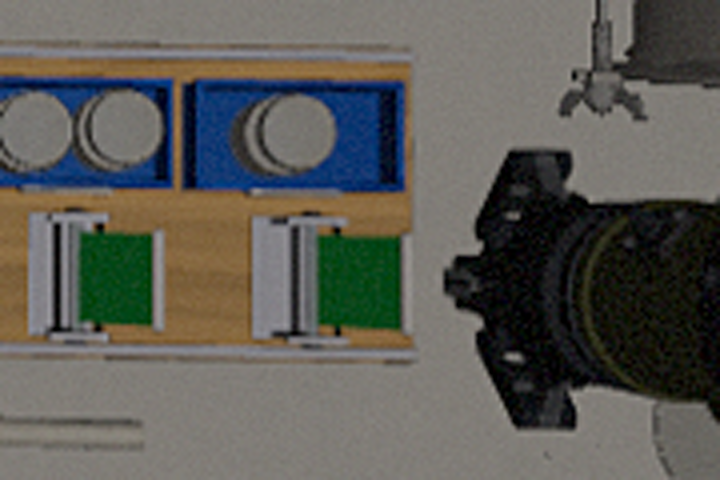

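Clear of the tag and at the right height. Now pushing to the left, to y ≈ +6.

>>> play_rows --plan '[{"xyz": [0,0.02,0],"turn": [0,0,0],"hand": 1},{"xyz": [0,0.04,0],"turn": [0,0,0],"hand": 1},{"xyz": [0,0.06,0],"turn": [0,0,0],"hand": 1},{"xyz": [0,0.08,0],"turn": [0,0,0],"hand": 1},{"xyz": [0,0.1,0],"turn": [0,0,0],"hand": 1},{"xyz": [0,0.122,0],"turn": [0,0,0],"hand": 1},{"xyz": [0,0.122,0],"turn": [0,0,0],"hand": 1},{"xyz": [0,0.122,0],"turn": [0,0,0],"hand": 1}]'

```text
t: 8.4
tcp_pos: [486.9, 5.8, 53.8]
ee_rot: [0.5, -0.5, 0.5, -0.5]
force: [-0.6, 0.3, 0.1]
finger_gap: -0.2
```

Run:
```python
from h import *
for n in("side","top"):
    im=imaging.capture(n)[:,:,::-1]
    c=im[180:330,170:330] if n=="side" else im[180:300,340:520]
    cv2.imwrite(f"pics/{n}12.png",cv2.resize(c,None,fx=4,fy=4,interpolation=cv2.INTER_CUBIC))
```

```text
(no output)
```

View pics/top12.png

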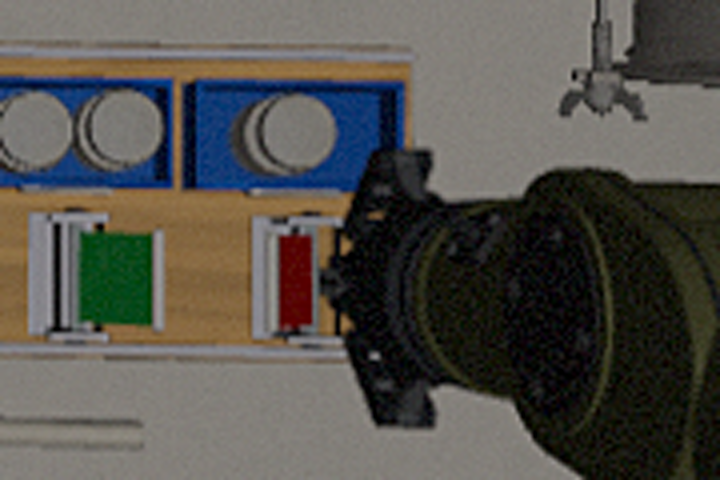

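>>> play_rows --plan '[{"xyz": [0,-0.01,0.04],"turn": [0,0,0],"hand": 1},{"xyz": [0,-0.01,0.12],"turn": [0,0,0],"hand": 1},{"xyz": [0,-0.01,0.2],"turn": [0,0,0],"hand": 1},{"xyz": [0,-0.01,0.28],"turn": [0,0,0],"hand": 1},{"xyz": [0,-0.01,0.34],"turn": [0,0,0],"hand": 1},{"xyz": [0,-0.01,0.34],"turn": [0,0,0],"hand": 1},{"xyz": [0,-0.01,0.34],"turn": [0,0,0],"hand": 1}]'

```text
t: 9.2
tcp_pos: [486.9, 0.0, 224.1]
ee_rot: [0.499, -0.5, 0.501, -0.5]
force: [0.4, 0.2, -0.8]
finger_gap: -0.2
```

Run:
```python
from h import *
a=[]
for n in("side","top"):
    im=imaging.capture(n)[:,:,::-1]
    c=im[190:370,150:340] if n=="side" else im[170:310,260:450]
    a.append(cv2.resize(c,(390,int(390*c.shape[0]/c.shape[1])),interpolation=cv2.INTER_CUBIC))
h=max(x.shape[0] for x in a)
cv2.imwrite("pics/fin.png",np.hstack([np.pad(x,((0,h-x.shape[0]),(0,0),(0,0))) for x in a]))
```

```text
(no output)
```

View pics/fin.png

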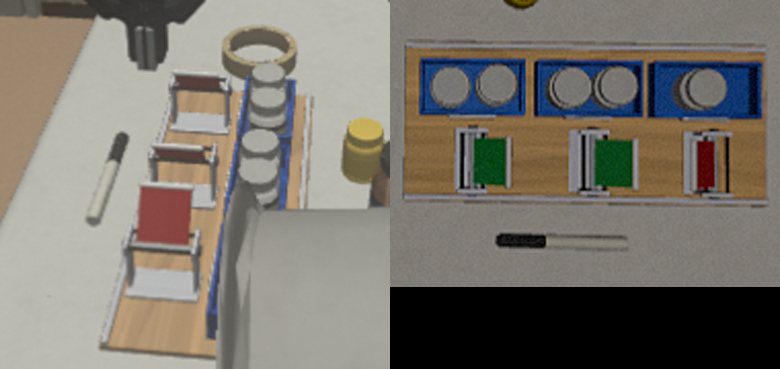

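The final views show the left bin (2 jars) green, the middle bin (2 jars) green and the right bin (1 jar) red. All three tags lie right over, nothing else has moved, and the gripper is clear.

```bash
python3 -c "
from plant import ticket
print(ticket.sign_off())"
```

```text
the job is handed in; nothing more can be done
None
```

The job is done and handed in at about 9.3 s. The left bin (2 jars) and middle bin (2 jars) now show green, and the right bin (1 jar) shows red. I pushed the middle tag over to the right and the right tag over to the left, and left the left tag alone because it was already correct.

- **Final check:** the last side and top pictures show all three tags fully over. The jars, marker, roll and yellow jar look unmoved; the orange jar and brown bottle were mostly outside those last crops, and the arm did not go near them. The gripper was clear, with wrist force under 1 N.
- **Disagreement:** the fingertips in the pictures stood about 28 mm higher than the reported TCP. Because of this, my first push on the middle tag came in too high and pressed on its edge (about 13 N sideways, 21 N upward). I backed off, went lower, and the second push worked. I used the same corrected height for the right tag.

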